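# Stack the keyed sorting bin on its base

## Task

Stack the sorting bin whose lugs match onto the blue base bin: that is the green one, with a single lug at each end (the red one has two and does not fit). Lower it, do not drop it, so that both lugs go into the sockets in the base and the green bin sits level and fully down on the base's rim; then let go. Leave the red bin where it stands.

Things in the scene. Friction and masses are not known exactly. Their poses are not given: they have to be found in the camera images.
- green_bin_center (a point): Centre (half-way up) of the loose green bin; x along it, y across, z up. Open body 110 x 52 x 50 mm. Mid-way on each end, 60 mm from the centre, a rib 10 (x) x 14 (y) mm ends in a lug 12 mm below the body; it stands on the lugs, 62 mm high: lug tips 31 below this point, underside 19 below, rim 31 above. Grip across the 52 mm, 10 to 15 mm above this point. 0.12 kg. Fits either way round.
- red_bin_center (a point): Centre (half-way up) of the loose red bin, a bystander to be left alone. Same body, height and axes as the green bin, but two narrow ribs and lugs at each end, 38 mm apart; it does not fit the base.
- base_top (a point): Middle of the rim of the fixed blue base bin, 156 x 46 x 50 mm; x along it, y across, z up; 50 mm above the table. In the top of each end, centred 60 mm from here along x, a socket 26 (x) x 30 (y) mm, 16 deep: 8 mm of play round a lug. When seated, the green bin's underside lies on this rim, its lugs reach 12 mm below it and its centre is 19 mm above this point.
Mind the look-alikes: they are no part of the job. There is more than one size of the part that bears base_top; the job needs the larger.

How it is judged:
By the outcome, as a careful person would: the job done as asked, in the order asked, and still so for the second after the job is handed in, with the robot touching nothing.
It also fails if it takes over 35 s, if anything falls off the work surface, if the arm or the gripper's body presses on something with over 40 N, if the wrist force passes 120 N, or if a joint passes its speed limit or range.

## Robot

A 7-joint arm with a two-finger parallel gripper is mounted at the origin on a cart in front of the work surface, level with it; the furniture and walls round the work are solid. World frame = base frame: x ahead of the robot, y to its left, z up, the work surface at z = 0. Lengths are in m, angles in rad, forces in N, time in s.
With the tool pointing down it reaches from about 0.4 to 0.85 m from the base axis. Payload 10.4 kg.
Tool frame: the origin (TCP) lies midway between the tips of the shut fingers; the grasp point (between the pads) lies 19 mm behind it; z points along the fingers, y is the line along which they close (so a half turn about z gives the same grasp; the last joint's range is limited). The gripper opens to 87 mm and grips with 3 to 60 N. Pads are 19 mm wide; open, the fingers measure 117 mm over their backs; the gripper's body (75 mm by 190 mm) begins 51 mm behind the grasp point.
Start: joints at [1.108, 0.332, -0.065, 1.46, 0.022, 1.35, -0.088], TCP at [0.266, -0.566, 0.223] pointing down, gripper open.
Joint ranges: [-2.6, 2.6], [-0.5, 2.12], [-1.47, 1.34], [0.16, 2.42], [-1.27, 4.41], [0.06, 2.06], [-2.6, 2.6]. Speed limits (rad/s): [2.22, 2.22, 2.79, 2.79, 3.14, 3.14, 3.14].

## Interface

Orientations are given as a unit quaternion [x, y, z, w].
In Python, from bench import r gives the robot as it stands.
- The arm moves only by the tool arm_command, never from a script. Its arguments are lists of equal length, an entry for each row: "xyz": the shift along the world's x, y, z in m, a list of three; "rot": the turn, a rotation vector about the world's x, y, z in rad, a list of three. In form: {"xyz": [[tx, ty, tz], ...], "rot": [[ax, ay, az], ...]}. A call has 1 to 20 rows; each row is the pose to reach, as a shift and turn from the pose commanded when the call began; what a row does not reach only later rows make up. A row lasts 1/12 s, in which the tool goes at most 41.7 mm and 7.16 degrees, less where a joint would pass 70% of its speed; a pose out of reach is approached as far as the arm can. A call with a gripper value outside its range is refused whole. "grip" is the opening, from 0 (shut) to 1 (fully open), set as the call begins (left out, the last holds). The fingers move at their own pace and stop on an object; "squeeze" is the grip in N (left out, the last holds). Time passes only in rows, so rows that repeat a pose let the fingers close. It gives the time, the measured TCP pose, the force, the opening and the grip force at its end, in the units of the state.
- r.read_state(): the state, without advancing time (a new reading comes with each control period).
- r.camera(name): name is "side" or "top"; returns the picture (384x512x3 uint8, red, green, blue); there is no depth.
- r.camera_model(name): a dict with "fx", "fy", "cx", "cy" (pixels), "k1" (the pictures are not rectified: a ray, as slopes to the right and down, at radius r is drawn at 1 + k1 r^2 times it, then the intrinsics apply), "T" (4x4, takes a point from camera to world coordinates). Camera axes: x right, y up, looking along -z (the intrinsics and any distortion apply to the point x, -y, -z); pixel columns grow to the right and rows downward; lengths in m; the calibration is good to about 2 mm. A picture is of the moment at which its call begins. camera_model takes no time and is no camera call.
- r.close_job(): hands the job in; it is judged then, once.
Trained networks look in the newest picture that a camera, given by its name, has taken for a name from the list of things; names that differ only in an ending like _2 or _b are one class to them, and where a whole thing is asked for, a point or a joint stands for the part that bears it (a point fixed in the world has none). Each returns a list of dicts, best first, with "conf" (0 to 1); they miss things now and then, are a little off and sometimes report something else, mostly with a low value. They report only what shows in the picture. A call takes as long as a camera call. They do not tell look-alikes from the thing itself.
- r.look_for(label, camera): "at" ([x, y, z] in m, in the coordinates of the camera as it stood for that picture, good to about 4 mm: the middle of the surface that is visible of it).
- r.spot_point(label, camera): "at" ([x, y, z] in m, in the coordinates of the camera as it stood for that picture, good to about 4 mm: a listed point, or the origin of a listed thing).
The state is a dict: "time": time; "joint_positions": joint angles; "joint_vel": joint speeds; "joint_torque": joint torques, N m; "ee_pos": TCP position; "eef_rot": TCP orientation; "ft_force": force on the tool from outside, world axes, zero at the start; "torque": the same for the moment, N m; "width": finger opening in m; "grip_force": force on a finger pad.
Only numpy, scipy, OpenCV 4.12 (cv2) and the standard library are available. Lean on these libraries where they do the work, as an engineer would, in place of code of your own. Each camera call takes 0.05 s, during which the arm holds its last target. There are 200 camera calls.

## Working session

There is one attempt and no reset: what is moved stays moved. The work goes in short steps, Python scripts to look and compute and a tool call to move; the robot and the scene stay as the last step left them, time stands still between calls to the robot, and variables do not carry over. Pictures are saved under pics/ and viewed, at most 10 in all, crops included, and the job is handed in when it is done.

Besides the shell and the picture viewer there is one more tool, called after "Emit:" as name(argument=value, ...), one argument or row to a line, values as JSON. arm_command: Moves the arm, as the interface text tells. Its arguments: {"type":"object","properties":{"xyz":{"type":"array"},"rot":{"type":"array"},"grip":{"type":"number"},"squeeze":{"type":"number"}},"required":["xyz","rot"]}

```bash
mkdir -p pics; cat > h.py <<'E'
import numpy as np,cv2
from bench import r
def w(c,p):
    return (np.array(r.camera_model(c)["T"])@np.r_[p,1])[:3]
def proj(c,P):
    m=r.camera_model(c);q=np.linalg.inv(np.array(m["T"]))@np.r_[P,1]
    a=np.array([q[0],-q[1]])/-q[2];a=a*(1+m["k1"]*(a@a))
    return np.array([m["fx"]*a[0]+m["cx"],m["fy"]*a[1]+m["cy"]])
def ray(c,u,z):
    m=r.camera_model(c);T=np.array(m["T"])
    d=np.array([(u[0]-m["cx"])/m["fx"],(u[1]-m["cy"])/m["fy"]]);a=d.copy()
    for _ in range(20):a=d/(1+m["k1"]*(a@a))
    v=T[:3,:3]@np.array([a[0],-a[1],-1]);o=T[:3,3]
    return o+v*(z-o[2])/v[2]
def snap(c,n,s=1.5):
    i=r.camera(c);cv2.imwrite(f"pics/{n}.png",cv2.resize(i[:,:,::-1],None,fx=s,fy=s,interpolation=cv2.INTER_CUBIC));return i
E
python3 - <<'E'
from h import *
np.set_printoptions(precision=4,suppress=True)
for c in("top","side"):
    snap(c,c+"0")
    print(c,np.array(r.camera_model(c)["T"]).round(3).tolist())
    for l in("green_bin_center","red_bin_center","base_top"):
        for d in r.spot_point(l,c): p=w(c,d["at"]);print(l,round(d["conf"],2),p,proj(c,p))
s=r.read_state();print(s["time"],s["ee_pos"],s["eef_rot"],s["joint_positions"])
E
```

```text
top [[0.061, 0.969, -0.238, 0.245], [-0.998, 0.061, -0.011, 0.075], [0.004, 0.238, 0.971, 1.06], [0.0, 0.0, 0.0, 1.0]]
green_bin_center 0.86 [0.4915 0.1491 0.0285] [230.1032 187.1722]
red_bin_center 0.9 [0.5052 0.319  0.0348] [168.0156 177.9274]
base_top 0.95 [ 0.378  -0.1908  0.0354] [355.8087 236.2768]
base_top 0.87 [ 0.5526 -0.1407  0.05  ] [338.7532 169.8053]
side [[-0.935, -0.299, 0.192, 0.671], [0.355, -0.787, 0.504, 0.554], [0.0, 0.539, 0.842, 0.844], [0.0, 0.0, 0.0, 1.0]]
green_bin_center 0.59 [0.4905 0.1485 0.0262] [264.1604 218.0007]
red_bin_center 0.91 [0.5107 0.3178 0.0272] [285.6742 289.6106]
base_top 0.88 [ 0.553  -0.1395  0.0465] [199.2505 127.8751]
base_top 0.7 [ 0.3734 -0.1905  0.032 ] [258.222   99.9323]
0.4 [ 0.2661 -0.5655  0.2224] [ 0.9759  0.2181 -0.     -0.0001] [ 1.1084  0.3323 -0.0647  1.4602  0.0216  1.3499 -0.0885]
```

View pics/top0.png

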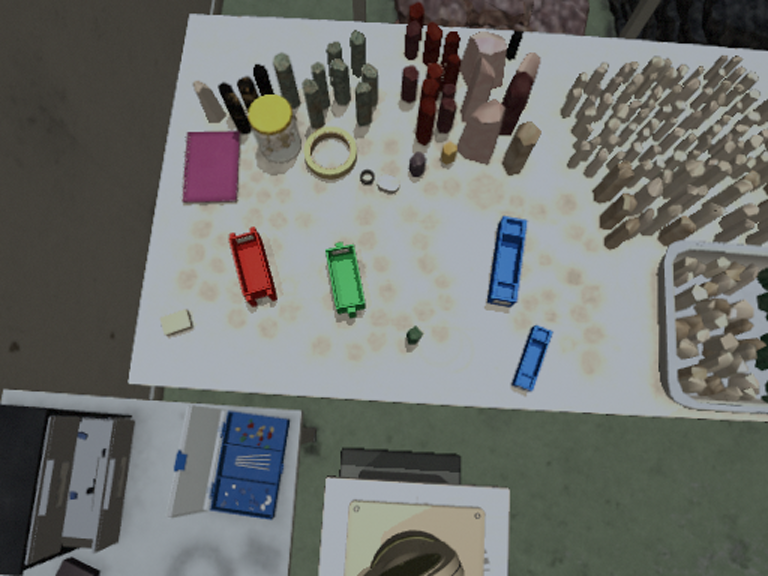

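View pics/side0.png

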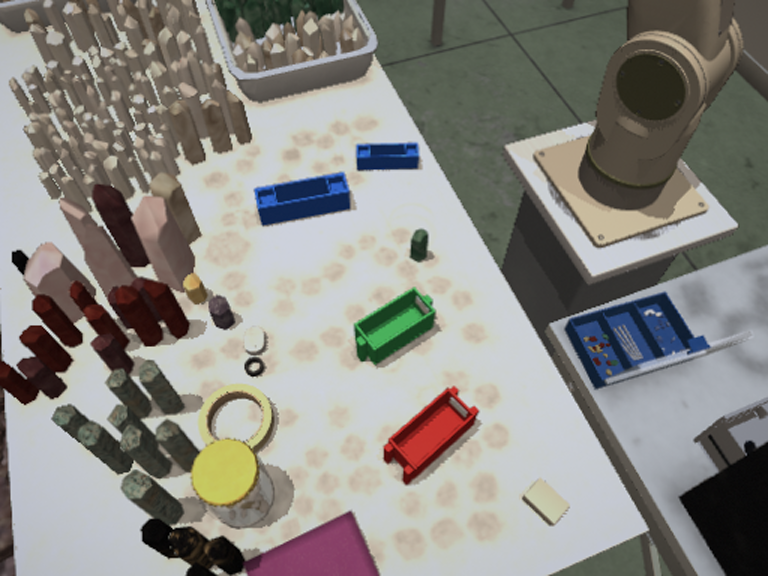

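The top view shows the green bin at about (345,278), the red at (252,265), the large base at (507,260) and the small look-alike base at (532,357). The side view agrees. Next I fit poses by silhouette to get the yaws.

```bash
cat >> h.py <<'E'
from scipy.optimize import minimize
from scipy.ndimage import label
def corners(b):
    return [np.array([x,y,z]) for x in b[0] for y in b[1] for z in b[2]]
G=[((-.055,.055),(-.026,.026),(-.019,.031)),((-.065,-.055),(-.007,.007),(-.031,.031)),((.055,.065),(-.007,.007),(-.031,.031))]
B=[((-.078,.078),(-.023,.023),(-.05,0))]
def Rz(a):return np.array([[np.cos(a),-np.sin(a),0],[np.sin(a),np.cos(a),0],[0,0,1]])
S=4
def sil(c,boxes,p,z):
    m=np.zeros((384*S,512*S),np.uint8)
    for b in boxes:
        q=np.array([proj(c,Rz(p[2])@k+[p[0],p[1],z]) for k in corners(b)])
        cv2.fillConvexPoly(m,cv2.convexHull(((q+.5)*S).round().astype(np.int32)),1)
    return m
def mask(img,col,seed):
    h=cv2.cvtColor(img,cv2.COLOR_RGB2HSV);H,s=h[:,:,0].astype(int),h[:,:,1]
    lo,hi={"g":(45,80),"b":(95,125)}[col]
    m=((H>lo)&(H<hi)&(s>110)).astype(np.uint8)
    m=cv2.morphologyEx(m,cv2.MORPH_CLOSE,np.ones((5,5)))
    L,n=label(m);u=seed.round().astype(int)
    w_=L[u[1]-8:u[1]+9,u[0]-8:u[0]+9];w_=w_[w_>0];k=np.bincount(w_).argmax()
    return cv2.resize((L==k).astype(np.uint8),None,fx=S,fy=S,interpolation=cv2.INTER_NEAREST)
def fit(imgs,boxes,col,p0,z,yaws):
    out={}
    for cs in [("top",),("side",),("top","side")]:
        cs=[c for c in cs if c in imgs]
        ms={c:mask(imgs[c],col,proj(c,np.array([p0[0],p0[1],z]))) for c in cs}
        def f(p):
            v=0
            for c in cs:
                s=sil(c,boxes,p,z);v+=1-(s&ms[c]).sum()/(s|ms[c]).sum()
            return v/len(cs)
        best=min((minimize(f,[p0[0],p0[1],a],method="Nelder-Mead",options=dict(initial_simplex=[[p0[0],p0[1],a],[p0[0]+.008,p0[1],a],[p0[0],p0[1]+.008,a],[p0[0],p0[1],a+.15]],maxiter=90)) for a in yaws),key=lambda o:o.fun)
        out["+".join(cs)]=(best.x.round(4),round(best.fun,3))
    return out
E
python3 - <<'E'
from h import *
im={c:cv2.imread(f"pics/{c}0.png")[:,:,::-1] for c in("top","side")}
im={c:np.ascontiguousarray(cv2.resize(i,(512,384),interpolation=cv2.INTER_AREA)) for c,i in im.items()}
for n,(b,col,p,z) in dict(green=(G,"g",(.491,.149),.031),base=(B,"b",(.553,-.14),.05)).items():
    print(n,fit(im,b,col,p,z,[-.3,0,.3]))
E
```

```text
Traceback (most recent call last):
  File "h.py", line 49, in fit
    best=min((minimize(f,[p0[0],p0[1],a],method="Nelder-Mead",options=dict(initial_simplex=[[p0[0],p0[1],a],[p0[0]+.008,p0[1],a],[p0[0],p0[1]+.008,a],[p0[0],p0[1],a+.15]],maxiter=90)) for a in yaws),key=lambda o:o.fun)
  File "h.py", line 49, in <genexpr>
    best=min((minimize(f,[p0[0],p0[1],a],method="Nelder-Mead",options=dict(initial_simplex=[[p0[0],p0[1],a],[p0[0]+.008,p0[1],a],[p0[0],p0[1]+.008,a],[p0[0],p0[1],a+.15]],maxiter=90)) for a in yaws),key=lambda o:o.fun)
              ~~~~~~~~^^^^^^^^^^^^^^^^^^^^^^^^^^^^^^^^^^^^^^^^^^^^^^^^^^^^^^^^^^^^^^^^^^^^^^^^^^^^^^^^^^^^^^^^^^^^^^^^^^^^^^^^^^^^^^^^^^^^^^^^^^^^^^^^^^^^^^^^^^^^^^^^^^^^^^^^^^^^^^^^^
  File "h.py", line 47, in f
    s=sil(c,boxes,p,z);v+=1-(s&ms[c]).sum()/(s|ms[c]).sum()
  File "h.py", line 28, in sil
    q=np.array([proj(c,Rz(p[2])@k+[p[0],p[1],z]) for k in corners(b)])
                ~~~~^^^^^^^^^^^^^^^^^^^^^^^^^^^^
  File "h.py", line 6, in proj
    m=r.camera_model(c);q=np.linalg.inv(np.array(m["T"]))@np.r_[P,1]
ValueError: time passes only in moves, steps and waits
```

The camera model should be cached.

```bash
sed -i 's/r\.camera_model(c)/cm(c)/; s/^from bench import r$/from bench import r\nimport functools\n@functools.cache\ndef cm(c): return r.camera_model(c)/' h.py
python3 - <<'E'
from h import *
im={c:cv2.imread(f"pics/{c}0.png")[:,:,::-1] for c in("top","side")}
im={c:np.ascontiguousarray(cv2.resize(i,(512,384),interpolation=cv2.INTER_AREA)) for c,i in im.items()}
for n,(b,col,p,z) in dict(green=(G,"g",(.491,.149),.031),base=(B,"b",(.553,-.14),.05)).items():
    print(n,fit(im,b,col,p,z,[-.3,0,.3]))
print(r.read_state()["time"])
E
```

```text
green {'top': (array([0.4935, 0.1495, 0.2637]), np.float64(0.085)), 'side': (array([0.4941, 0.1489, 0.2808]), np.float64(0.088)), 'top+side': (array([0.4932, 0.1491, 0.2689]), np.float64(0.088))}
base {'top': (array([ 0.5492, -0.1432, -0.1396]), np.float64(0.11)), 'side': (array([ 0.5487, -0.1446, -0.1243]), np.float64(0.088)), 'top+side': (array([ 0.5485, -0.1424, -0.1398]), np.float64(0.098))}
0.4
```

Emit:
arm_command(
  xyz=[
    [0.005,0.01,0.01],
    [0.015,0.035,0.02],
    [0.03,0.065,0.03],
    [0.045,0.095,0.03],
    [0.06,0.125,0.03],
    [0.075,0.155,0.03],
    [0.09,0.185,0.03],
    [0.105,0.215,0.03],
    [0.12,0.245,0.03],
    [0.13,0.275,0.03],
    [0.14,0.31,0.03],
    [0.147,0.345,0.03],
    [0.154,0.38,0.03],
    [0.161,0.415,0.03],
    [0.168,0.45,0.03],
    [0.175,0.485,0.03],
    [0.182,0.52,0.03],
    [0.189,0.55,0.03],
    [0.195,0.575,0.03],
    [0.2,0.59,0.03],
  ],
  rot=[
    [0,0,0],
    [0,0,-0.01],
    [0,0,-0.02],
    [0,0,-0.03],
    [0,0,-0.04],
    [0,0,-0.05],
    [0,0,-0.06],
    [0,0,-0.07],
    [0,0,-0.08],
    [0,0,-0.09],
    [0,0,-0.1],
    [0,0,-0.11],
    [0,0,-0.12],
    [0,0,-0.13],
    [0,0,-0.14],
    [0,0,-0.15],
    [0,0,-0.16],
    [0,0,-0.17],
    [0,0,-0.17],
    [0,0,-0.17],
  ],
  grip=1,
)

```text
time: 2.07
ee_pos: [0.4659, 0.0285, 0.2536]
eef_rot: [0.991, 0.136, 0.001, 0.0]
ft_force: [-0.1, 0.1, -0.1]
width: 0.0872
grip_force: 0.0
```

Emit:
arm_command(
  xyz=[
    [0.005,0.02,0],
    [0.012,0.05,0],
    [0.019,0.08,-0.01],
    [0.025,0.105,-0.03],
    [0.0275,0.12,-0.06],
    [0.0275,0.1205,-0.09],
    [0.0275,0.1205,-0.12],
    [0.0275,0.1205,-0.12],
    [0.0275,0.1205,-0.12],
  ],
  rot=[
    [0,0,0],
    [0,0,0],
    [0,0,0],
    [0,0,0],
    [0,0,0],
    [0,0,0],
    [0,0,0],
    [0,0,0],
    [0,0,0],
  ],
)

```text
time: 2.82
ee_pos: [0.4927, 0.1452, 0.1327]
eef_rot: [0.991, 0.135, -0.001, 0.0]
ft_force: [0.4, 0.2, 1.1]
width: 0.087
grip_force: 0.0
```

```bash
python3 - <<'E'
from h import *
snap("side","side1")
s=r.read_state();print(s["time"],s["ee_pos"],s["eef_rot"],s["joint_positions"])
E
```

```text
2.8667 [0.4938813  0.14538466 0.13419268] [9.90898704e-01 1.34608842e-01 4.56596900e-04 9.70831355e-05] [ 0.29290514  0.23869679 -0.74470386  1.82968734  0.17778364  1.14009057
 -1.81298883]
```

View pics/side1.png

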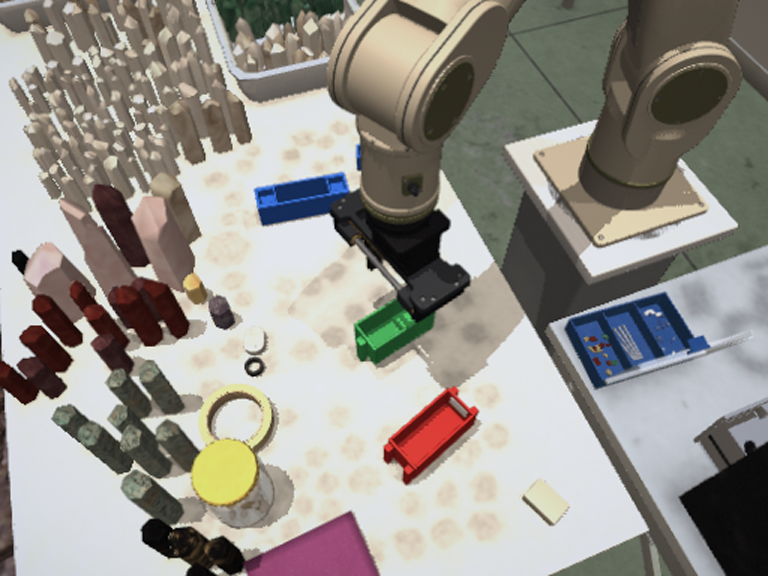

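The gripper is above the green bin at around (395,330), closing across its width. Red is undisturbed. Descending.

Emit:
arm_command(
  xyz=[
    [0,0.002,-0.015],
    [0,0.0035,-0.035],
    [0,0.0035,-0.055],
    [0,0.0035,-0.072],
    [0,0.0035,-0.087],
    [0,0.0035,-0.1],
    [0,0.0035,-0.108],
    [0,0.0035,-0.108],
    [0,0.0035,-0.108],
    [0,0.0035,-0.108],
  ],
  rot=[
    [0,0,0],
    [0,0,0],
    [0,0,0],
    [0,0,0],
    [0,0,0],
    [0,0,0],
    [0,0,0],
    [0,0,0],
    [0,0,0],
    [0,0,0],
  ],
)

```text
time: 3.7
ee_pos: [0.4945, 0.1487, 0.0258]
eef_rot: [0.991, 0.134, 0.001, 0.0]
ft_force: [0.8, -0.4, -0.3]
width: 0.087
grip_force: 0.0
```

Emit:
arm_command(
  xyz=[
    [0,0,0],
    [0,0,0],
    [0,0,0],
    [0,0,0],
    [0,0,0],
    [0,0,0],
    [0,0,0],
    [0,0,0],
    [0,0,0],
    [0,0,0],
  ],
  rot=[
    [0,0,0],
    [0,0,0],
    [0,0,0],
    [0,0,0],
    [0,0,0],
    [0,0,0],
    [0,0,0],
    [0,0,0],
    [0,0,0],
    [0,0,0],
  ],
  grip=0,
  squeeze=15,
)

```text
time: 4.53
ee_pos: [0.4936, 0.1484, 0.0246]
eef_rot: [0.991, 0.134, -0.0, 0.0]
ft_force: [-0.1, -0.2, 1.8]
width: 0.0521
grip_force: 14.9
```

Emit:
arm_command(
  xyz=[
    [0,0,0.008],
    [0,0,0.025],
    [0,0,0.045],
    [0,0,0.065],
    [0,0,0.085],
    [0,-0.006,0.102],
    [0.004,-0.02,0.11],
    [0.009,-0.045,0.11],
    [0.014,-0.07,0.11],
    [0.019,-0.097,0.11],
    [0.024,-0.125,0.11],
    [0.029,-0.153,0.11],
    [0.034,-0.18,0.11],
    [0.04,-0.207,0.11],
    [0.045,-0.232,0.11],
    [0.05,-0.256,0.11],
    [0.053,-0.275,0.11],
    [0.056,-0.29,0.11],
    [0.056,-0.29,0.11],
    [0.056,-0.29,0.11],
  ],
  rot=[
    [0,0,0],
    [0,0,0],
    [0,0,0],
    [0,0,0],
    [0,0,0],
    [0,0,0],
    [0,0,-0.02],
    [0,0,-0.05],
    [0,0,-0.09],
    [0,0,-0.13],
    [0,0,-0.17],
    [0,0,-0.21],
    [0,0,-0.25],
    [0,0,-0.29],
    [0,0,-0.33],
    [0,0,-0.36],
    [0,0,-0.39],
    [0,0,-0.405],
    [0,0,-0.405],
    [0,0,-0.405],
  ],
)

```text
time: 6.2
ee_pos: [0.5497, -0.1418, 0.1343]
eef_rot: [0.998, -0.068, -0.0, -0.0]
ft_force: [-0.5, -0.2, -0.8]
width: 0.052
grip_force: 14.9
```

```bash
python3 - <<'E'
from h import *
snap("side","side2");snap("top","top2")
for c in("side","top"):
  for l in("green_bin_center","base_top"):
    for d in r.spot_point(l,c): print(c,l,round(d["conf"],2),w(c,d["at"]).round(4))
s=r.read_state();print(s["time"],s["ee_pos"],s["eef_rot"],s["width"])
E
```

```text
side green_bin_center 0.56 [ 0.55   -0.1394  0.1389]
side base_top 0.83 [ 0.3691 -0.1895  0.0326]
top green_bin_center 0.64 [ 0.5504 -0.1428  0.1395]
top base_top 0.76 [ 0.5511 -0.1407  0.0496]
top base_top 0.71 [ 0.3784 -0.1914  0.0367]
6.5 [ 0.54968911 -0.14054745  0.13468149] [ 9.97772257e-01 -6.67122160e-02  4.97448111e-05 -1.49310725e-05] 0.05154435992735154
```

View pics/side2.png

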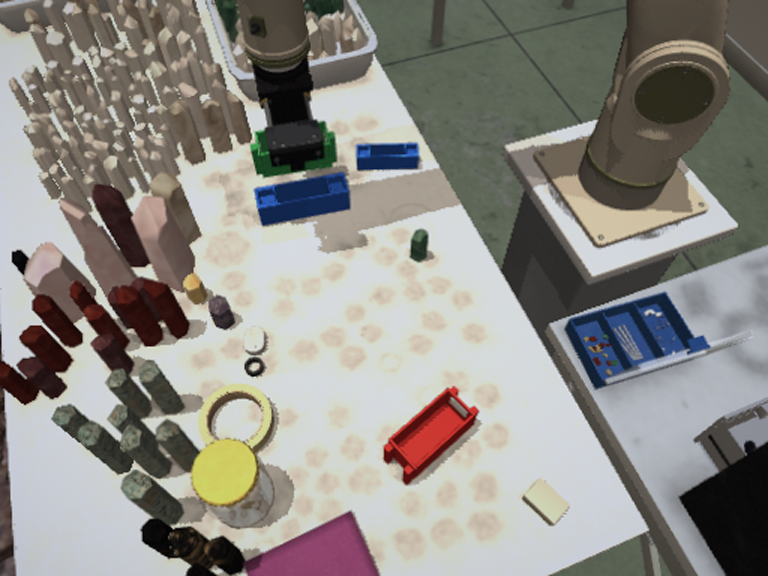

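View pics/top2.png

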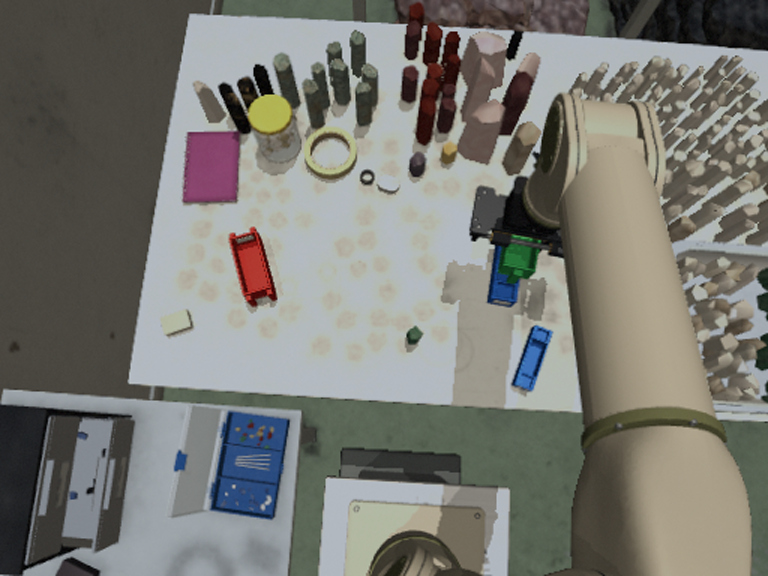

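The side view shows the green bin level in the gripper (295,150) above the base (303,198). The top view shows it over the large base (515,260), and the networks agree to within about 2 mm. Lowering now.

Emit:
arm_command(
  xyz=[
    [0,0,-0.01],
    [0,-0.001,-0.022],
    [0,-0.001,-0.034],
    [0,-0.001,-0.044],
    [0,-0.001,-0.051],
    [0,-0.001,-0.056],
    [0,-0.001,-0.059],
    [0,-0.001,-0.062],
    [0,-0.001,-0.064],
    [0,-0.001,-0.066],
    [0,-0.001,-0.066],
    [0,-0.001,-0.066],
  ],
  rot=[
    [0,0,0],
    [0,0,0],
    [0,0,0],
    [0,0,0],
    [0,0,0],
    [0,0,0],
    [0,0,0],
    [0,0,0],
    [0,0,0],
    [0,0,0],
    [0,0,0],
    [0,0,0],
  ],
)

```text
time: 7.5
ee_pos: [0.5497, -0.1425, 0.0688]
eef_rot: [0.998, -0.068, 0.0, 0.0]
ft_force: [-0.2, 0.1, -1.0]
width: 0.0515
grip_force: 14.9
```

Emit:
arm_command(
  xyz=[
    [0,0,-0.0015],
    [0,0,-0.003],
    [0,0,-0.0045],
    [0,0,-0.0055],
    [0,0,-0.006],
    [0,0,-0.006],
    [0,0,-0.006],
  ],
  rot=[
    [0,0,0],
    [0,0,0],
    [0,0,0],
    [0,0,0],
    [0,0,0],
    [0,0,0],
    [0,0,0],
  ],
)

```text
time: 8.08
ee_pos: [0.5496, -0.1425, 0.0626]
eef_rot: [0.998, -0.068, -0.0, 0.0]
ft_force: [-0.8, 0.4, 1.1]
width: 0.0517
grip_force: 14.9
```

```bash
python3 - <<'E'
from h import *
i=r.camera("side");cv2.imwrite("pics/side3.png",cv2.resize(i[70:180,130:270,::-1],None,fx=5,fy=5,interpolation=cv2.INTER_CUBIC))
s=r.read_state();print(s["time"],s["ee_pos"],s["ft_force"],s["torque"])
E
```

```text
8.1333 [ 0.54960204 -0.14252041  0.06266718] [-2.00943703  0.92474577  1.87059816] [0.14074429 0.3418159  0.04133738]
```

View pics/side3.png

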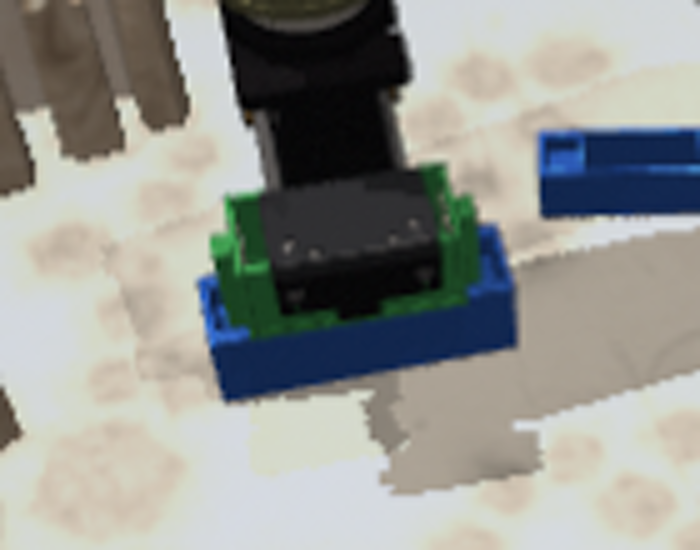

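The crop shows both ribs going into the base's end sockets at (225,320) and (475,275), with the bin on or almost on the rim. A slight further lowering will confirm contact.

Emit:
arm_command(
  xyz=[
    [0,0,-0.0005],
    [0,0,-0.001],
    [0,0,-0.001],
    [0,0,-0.001],
  ],
  rot=[
    [0,0,0],
    [0,0,0],
    [0,0,0],
    [0,0,0],
  ],
)

```text
time: 8.47
ee_pos: [0.5497, -0.1426, 0.0625]
eef_rot: [0.998, -0.068, 0.0, 0.0]
ft_force: [-4.1, 0.1, 9.1]
width: 0.0517
grip_force: 15.0
```

Contact is firm at the expected height (0.0625). Relieve the load, open, and retreat.

Emit:
arm_command(
  xyz=[
    [0,0,0.0005],
    [0,0,0.0005],
    [0,0,0.0005],
  ],
  rot=[
    [0,0,0],
    [0,0,0],
    [0,0,0],
  ],
)

```text
time: 8.72
ee_pos: [0.5498, -0.1426, 0.0625]
eef_rot: [0.998, -0.068, 0.0, 0.0]
ft_force: [-3.0, 0.7, 6.2]
width: 0.0522
grip_force: 15.0
```

Emit:
arm_command(
  xyz=[
    [0,0,0],
    [0,0,0],
    [0,0,0],
    [0,0,0],
    [0,0,0],
    [0,0,0],
    [0,0,0],
    [0,0,0],
  ],
  rot=[
    [0,0,0],
    [0,0,0],
    [0,0,0],
    [0,0,0],
    [0,0,0],
    [0,0,0],
    [0,0,0],
    [0,0,0],
  ],
  grip=0.9,
)

```text
time: 9.38
ee_pos: [0.5496, -0.1425, 0.062]
eef_rot: [0.998, -0.068, 0.0, 0.0]
ft_force: [-0.1, 1.1, 0.5]
width: 0.0781
grip_force: 0.0
```

Emit:
arm_command(
  xyz=[
    [0,0,0.008],
    [0,0,0.02],
    [0,0,0.035],
    [0,0,0.055],
    [0,0,0.08],
    [0,0,0.11],
    [0,0,0.14],
    [0,0,0.16],
    [0,0,0.17],
    [0,0,0.17],
  ],
  rot=[
    [0,0,0],
    [0,0,0],
    [0,0,0],
    [0,0,0],
    [0,0,0],
    [0,0,0],
    [0,0,0],
    [0,0,0],
    [0,0,0],
    [0,0,0],
  ],
)

```text
time: 10.22
ee_pos: [0.5508, -0.1426, 0.2352]
eef_rot: [0.998, -0.067, 0.002, 0.001]
ft_force: [0.3, 0.8, -0.5]
width: 0.0783
grip_force: 0.0
```

```bash
python3 - <<'E'
from h import *
i=r.camera("side");cv2.imwrite("pics/side4.png",cv2.resize(i[70:180,130:270,::-1],None,fx=5,fy=5,interpolation=cv2.INTER_CUBIC))
for d in r.spot_point("green_bin_center","side"): print(round(d["conf"],2),w("side",d["at"]).round(4))
for d in r.spot_point("red_bin_center","side"): print(round(d["conf"],2),w("side",d["at"]).round(4))
try:print(fit({"side":i},G,"g",(.55,-.1425),.069,[-.135]))
except Exception as e:print(e)
E
```

```text
0.98 [ 0.5497 -0.1428  0.0658]
0.6 [0.5061 0.3165 0.0275]
division by zero
```

View pics/side4.png

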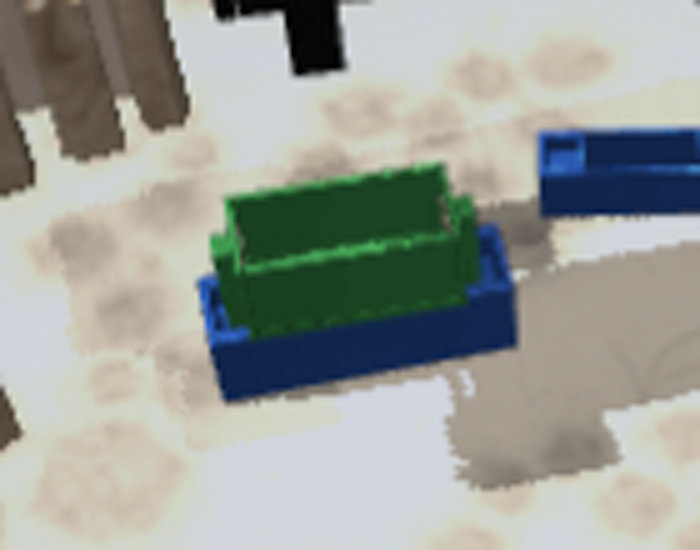

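The green bin sits level and fully down on the large base, its underside line running from (250,335) to (465,300) along the rim, and the gripper is clear of it.

```bash
python3 -c "
from bench import r
print(r.close_job())"
```

```text
the job is handed in; nothing more can be done
None
```

The green bin is seated level and fully down on the larger blue base and has been released, the red bin was not touched, and the job was handed in at about 10.4 s.

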